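# Load the bobbin winder: reel over its drive lugs, then the collar

## Task

Load the bobbin winder: thread the flanged reel, flange first, down the leaning spindle and turn it gently until its notches drop over the drive lugs and the flange is flush on the drive plate. Then thread the plain collar down the spindle until it rests flush on top of the reel, and let go. Do not ram the parts onto the winder, and leave the other things on the table where they are.

Things in the scene. Friction and masses are not known exactly. Their poses are not given: they have to be found in the camera images.
- winder: Fixed bobbin winder: grey foot 150 x 120 x 16 mm on the table, origin at the centre of its underside, x toward its back, z up. Its spindle starts 85 mm above the origin and leans 30 degrees from vertical toward the winder's front (-x, the robot's side).
- seat (a point): Point on the spindle axis at the face of the 80 mm drive plate. z axis: along the spindle, outward; y axis level. Spindle: 20 mm diameter from z = 0 to 44 mm, tapering to 14 mm at 52 mm, 14 mm up to 70 mm, then a cone to 4 mm at its tip, z = 82 mm. This frame does not turn with the spindle.
- lug_top (a point): Point on the axis level with the lug tops, 7 mm above the plate. Four round-topped radial lugs, 7 mm wide, stand in a cross at 17 to 36 mm radius. Spindle, plate and lugs are one, held by a stiff brake (1.5 N m) at an arbitrary angle that is NOT reported. A reel not lined up rests on the lugs, underside at seat z = 7 mm; lined up it drops to 0.
- reel: Loose empty aluminium reel, 55 mm high, 0.14 to 0.28 kg, standing on its flange. Origin at the centre of its underside, z up its axis. Flange 76 mm diameter, z 0 to 15 mm; smooth drum 46 mm diameter, z 15 to 55 mm, to grip. Bore 24 mm. Four notches 16 mm wide, 10 mm deep under the flange along its +-x and +-y: fits the lugs every quarter turn, about 8 degrees of play either way.
- collar: Loose plain aluminium collar, a tube 54 mm in diameter, 38 mm high, 0.14 to 0.28 kg, bore 17 mm (passes only the 14 mm upper spindle). Origin at the centre of its underside, z up its axis; either end may go down. On the home reel its lower end is at seat z = 55 mm. Reel and collar may have changed places.
- tape_roll: Bystander: loose roll of tape, 93 mm diameter, 48 mm high, origin at the centre of its underside.
- spool_a: Bystander: loose thread spool, 36 mm diameter, 44 mm high, origin at the centre of its underside.
- spool_b: Bystander: loose thread spool, 36 mm diameter, 44 mm high, origin at the centre of its underside.
Things that resemble listed ones, but are neither listed nor needed, are in the scene too. Leave any pink or purple look-alike of the collar alone.

How it is judged:
By the outcome, as a careful person would: the job done as asked, in the order asked, and still so for the second after the job is handed in, with the robot touching nothing.
It also fails if it takes over 64 s, if anything falls off the work surface, if the arm or the gripper's body presses on something with over 40 N, if the wrist force passes 120 N, or if a joint passes its speed limit or range.

## Robot

A 6-joint arm with a two-finger parallel gripper is mounted at the origin on a cart in front of the work surface, level with it; the furniture and walls round the work are solid. World frame = base frame: x ahead of the robot, y to its left, z up, the work surface at z = 0. Lengths are in m, angles in rad, forces in N, time in s.
With the tool pointing down it reaches from about 0.325 to 0.85 m from the base axis. Payload 4.4 kg.
Tool frame: the origin (TCP) lies midway between the tips of the shut fingers; the grasp point (between the pads) lies 19 mm behind it; z points along the fingers, y is the direction in which the jaws open and shut (so a half turn about z gives the same grasp; the last joint's range is limited). The gripper opens to 94 mm and grips with 3 to 60 N. Pads are 16 mm wide; open, the fingers measure 119 mm over their backs; the gripper's body (75 mm by 177 mm) begins 78 mm behind the grasp point.
Start: joints at [-1.488, 0.207, 1.542, -0, 1.393, -0.15], TCP at [0.133, -0.559, 0.205] pointing down, gripper open.
Joint ranges: [-2.73, 2.73], [-0.86, 2.22], [0.23, 2.46], [-1.11, 4.25], [0.08, 2.63], [-2.82, 2.82]. Speed limits (rad/s): [2.79, 2.79, 3.14, 3.14, 3.14, 3.14].

## Interface

Orientations are given as a unit quaternion [x, y, z, w].
In Python, from rig import manip gives the robot as it stands.
- The arm moves only by the shell command python3 -m jog 'ROWS'. ROWS is JSON, a list that holds one entry, the list of rows, each a list of 7 numbers: the shift along the world's x, y, z in mm, then the turn, a rotation vector about the world's x, y, z in degrees, then the closure, from -1 (fully open) to 1 (shut). In form: [[[x, y, z, wx, wy, wz, jaw], ...]]. A call has 1 to 5 rows; each row is the pose to reach, as a shift and turn from the pose commanded when the call began; what a row does not reach only later rows make up. A row lasts 1/8 s, in which the tool goes at most 62.5 mm and 10.7 degrees, less where a joint would pass 70% of its speed; a pose out of reach is approached as far as the arm can. A call with a gripper value outside its range is refused whole. The fingers move at their own pace and stop on an object; the grip force is fixed at half the most. Time passes only in rows, so rows that repeat a pose let the fingers close. It gives the time, the measured TCP pose, the force and the opening at its end, in the units of the state.
- manip.get_state(): the state, without advancing time (a new reading comes with each control period).
- manip.grab_frame(name): name is "scene" or "top" or "wrist"; returns (picture, depth): 420x560x3 uint8, red, green, blue; 420x560 float32, m along the optical axis (not along the pixel's ray), 0 where there is no reading.
- manip.camera_model(name): a dict with "mtx" (3x3 intrinsics, pixels), "view" (4x4, takes a point from world to camera coordinates); the wrist camera has in their place "tool_from_camera" (4x4, takes a point from camera to tool coordinates, whose origin is the TCP and whose axes are the flange's). Camera axes: x right, y down, z forward; pixel columns grow to the right and rows downward; lengths in m; the calibration is good to about 2 mm. A picture is of the moment at which its call begins: read the wrist's pose just before it. camera_model takes no time and is no camera call.
- manip.hand_in(): hands the job in, once; it reports no verdict.
The state is a dict: "t": time; "qpos": joint angles; "joint_velocities": joint speeds; "effort": joint torques, N m; "eef_pos": TCP position; "ee_rot": TCP orientation; "force": force on the tool from outside, world axes, zero at the start; "moment": the same for the moment, N m; "gripper_width": finger opening in m.
Only numpy, scipy, OpenCV 4.12 (cv2) and the standard library are available. Lean on these libraries where they do the work, as an engineer would, in place of code of your own. Each camera call takes 0.05 s, during which the arm holds its last target.

## Working session

There is one attempt and no reset: what is moved stays moved. The work goes in short steps, Python scripts to look and compute and a shell command to move; the robot and the scene stay as the last step left them, time stands still between calls to the robot, and variables do not carry over. Pictures are saved under pics/ and viewed, and the job is handed in when it is done.

```bash
mkdir -p pics; ls
cat > h.py <<'E'
import numpy as np, cv2
from rig import manip
from scipy.spatial.transform import Rotation as R
def T(st):
    M=np.eye(4); M[:3,:3]=R.from_quat(st["ee_rot"]).as_matrix(); M[:3,3]=st["eef_pos"]; return M
def shot(name,fn=None):
    st=manip.get_state(); img,d=manip.grab_frame(name); cm=manip.camera_model(name)
    K=np.array(cm["mtx"])
    W=np.linalg.inv(np.array(cm["view"])) if "view" in cm else T(st)@np.array(cm["tool_from_camera"])
    if fn: cv2.imwrite("pics/"+fn+".png",img[:,:,::-1]); np.savez("pics/"+fn+".npz",img=img,d=d,K=K,W=W)
    return img,d,K,W
def load(fn):
    z=np.load("pics/"+fn+".npz"); return z["img"],z["d"],z["K"],z["W"]
def ray(u,v,K,W):
    r=W[:3,:3]@np.linalg.inv(K)@np.array([u,v,1.]); return W[:3,3],r
def onz(u,v,K,W,z):
    o,r=ray(u,v,K,W); return o+r*(z-o[2])/r[2]
def cloud(d,K,W):
    v,u=np.mgrid[:d.shape[0],:d.shape[1]]
    P=np.stack([(u-K[0,2])*d/K[0,0],(v-K[1,2])*d/K[1,1],d],-1)
    return P@W[:3,:3].T+W[:3,3]
def proj(P,K,W):
    V=np.linalg.inv(W); p=np.atleast_2d(P)@V[:3,:3].T+V[:3,3]; q=p@K.T; return q[:,:2]/q[:,2:]
E
python3 - <<'E'
from h import *
for n in ("scene","top","wrist"):
    img,d,K,W=shot(n,n+"0"); print(n,K[0,0],W[:3,3],W[:3,2])
print(manip.get_state())
E
```

```text
pics
scene 443.7866097097131 [-0.1479882   0.54894479  0.40901652] [ 0.81491756 -0.42485441 -0.39421834]
top 511.8108013524548 [0.38410821 0.18678729 1.08384657] [ 0.18325231 -0.02551392 -0.98273477]
wrist 303.8143955355402 [ 0.21093073 -0.54013096  0.38220525] [-0.26422732 -0.06120189 -0.96251662]
{'t': 0.15, 'qpos': array([-1.48748947e+00,  2.07255372e-01,  1.54261009e+00, -6.10983063e-06,
        1.39350463e+00, -1.50498053e-01]), 'joint_velocities': array([ 0.00123026, -0.00227122, -0.00419052,  0.00018434, -0.0021989 ,
       -0.00156909]), 'effort': array([ 7.70542301e-04, -3.71313357e+01, -2.81812209e+01,  6.98649092e-02,
        3.27107473e-02, -1.03395803e-04]), 'eef_pos': array([ 0.13315184, -0.55872884,  0.20454733]), 'ee_rot': array([ 9.93174231e-01,  1.16636862e-01,  2.68466320e-05, -8.88320190e-04]), 'force': array([-0.07040722,  0.04408599,  0.64250665]), 'moment': array([ 0.06747161, -0.02728178,  0.01047843]), 'gripper_width': 0.09361792397839044}
```

View pics/scene0.png

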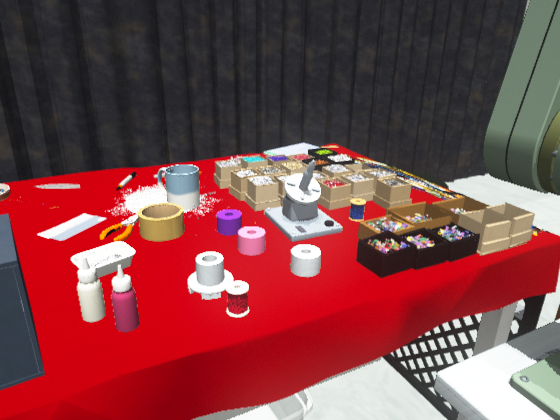

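View pics/top0.png

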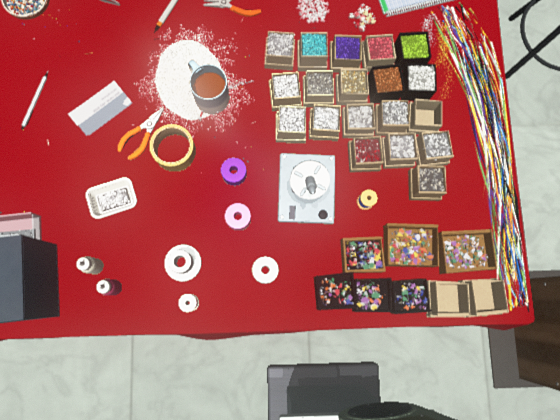

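View pics/wrist0.png

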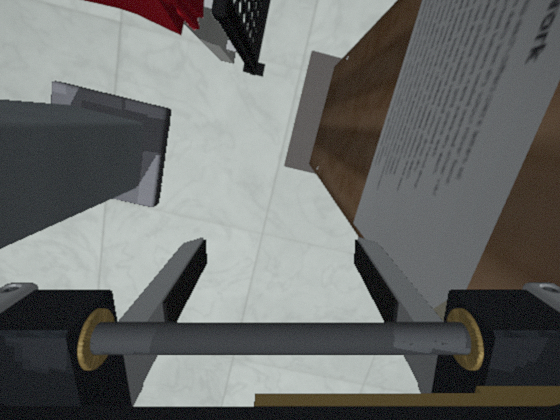

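The scene view shows the reel at (209,275), the white collar at (305,260), pink and purple decoys, and the winder at (300,205). In the top view the reel is at (182,262), the collar at (265,270) and the winder at (308,188). Next I'll measure them.

Run:
```python
from h import *
for n,seeds in (("top0",[(182,262),(265,270),(308,188),(188,303),(368,199),(237,216),(172,146)]),("scene0",[(209,275),(305,260),(300,205),(237,300),(357,209)])):
    img,d,K,W=load(n); P=cloud(d,K,W)
    hsv=cv2.cvtColor(img,cv2.COLOR_RGB2HSV)
    print(n,"table z",np.median(P[(hsv[...,1]>200)&(img[...,0]>150)&(d>0)][:,2]))
    m=((P[...,2]>0.006)&(d>0)).astype(np.uint8)
    k,L,S,C=cv2.connectedComponentsWithStats(m)
    for u,v in seeds:
        w=L[max(v-12,0):v+12,u-12:u+12]; w=w[w>0]
        if not len(w): print(u,v,"none");continue
        l=np.bincount(w).argmax(); Q=P[L==l]
        zt=np.percentile(Q[:,2],98); q=Q[Q[:,2]>zt-0.004]
        print((u,v),"n",len(Q),"box",Q.min(0).round(3),Q.max(0).round(3),"ztop",zt.round(4),"mid", ((q.min(0)+q.max(0))/2).round(4), (q.max(0)-q.min(0)).round(3))
for n,(a,b,c,e) in (("top0",(270,145,350,230)),("top0",(150,235,290,320)),("scene0",(255,150,350,245))):
    img=load(n)[0][b:e,a:c]; s=8 if c-a<100 else 5
    cv2.imwrite(f"pics/c_{n}_{a}.png",cv2.resize(img,None,fx=s*.85,fy=s*.85,interpolation=2)[:,:,::-1])
```

```text
top0 table z 0.001275360491900246
(182, 262) n 982 box [0.426 0.313 0.007] [0.501 0.387 0.059] ztop 0.0573 mid [0.4625 0.3504 0.0562] [0.044 0.042 0.006]
(265, 270) n 511 box [0.417 0.154 0.007] [0.47  0.207 0.043] ztop 0.0415 mid [0.4431 0.1793 0.0401] [0.053 0.051 0.005]
(308, 188) n 3820 box [0.538 0.025 0.006] [0.694 0.15  0.157] ztop 0.1293 mid [0.5891 0.088  0.1411] [0.029 0.017 0.031]
(188, 303) n 257 box [0.364 0.319 0.006] [0.397 0.353 0.048] ztop 0.0474 mid [0.3816 0.3357 0.0459] [0.031 0.034 0.005]
(368, 199) n 264 box [ 0.568 -0.057  0.006] [ 0.609 -0.021  0.05 ] ztop 0.047 mid [ 0.5857 -0.0391  0.0465] [0.035 0.034 0.007]
(237, 216) n 526 box [0.529 0.209 0.007] [0.581 0.26  0.043] ztop 0.0412 mid [0.5552 0.2344 0.04  ] [0.051 0.052 0.005]
(172, 146) n 926 box [0.662 0.325 0.006] [0.753 0.416 0.052] ztop 0.0501 mid [0.707  0.3702 0.0492] [0.09  0.09  0.006]
scene0 table z -0.0012331436269292784
(209, 275) n 2022 box [0.36  0.314 0.006] [0.494 0.389 0.055] ztop 0.0542 mid [0.46   0.352  0.0528] [0.045 0.044 0.005]
(305, 260) n 787 box [0.412 0.154 0.006] [0.468 0.208 0.039] ztop 0.0378 mid [0.4403 0.1808 0.0363] [0.056 0.053 0.005]
(300, 205) n 19943 box [ 0.333 -0.37   0.006] [1.19  0.172 0.155] ztop 0.0892 mid [0.6091 0.0875 0.1201] [0.079 0.08  0.07 ]
(237, 300) n 2022 box [0.36  0.314 0.006] [0.494 0.389 0.055] ztop 0.0542 mid [0.46   0.352  0.0528] [0.045 0.044 0.005]
(357, 209) n 19943 box [ 0.333 -0.37   0.006] [1.19  0.172 0.155] ztop 0.0892 mid [0.6091 0.0875 0.1201] [0.079 0.08  0.07 ]
```

View pics/c_top0_270.png

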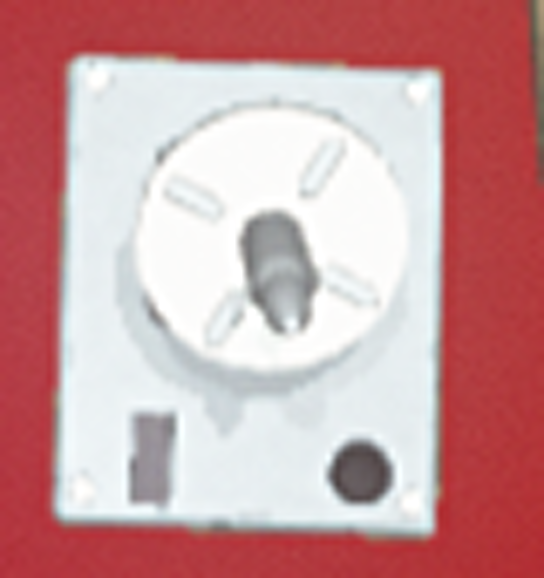

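View pics/c_scene0_255.png

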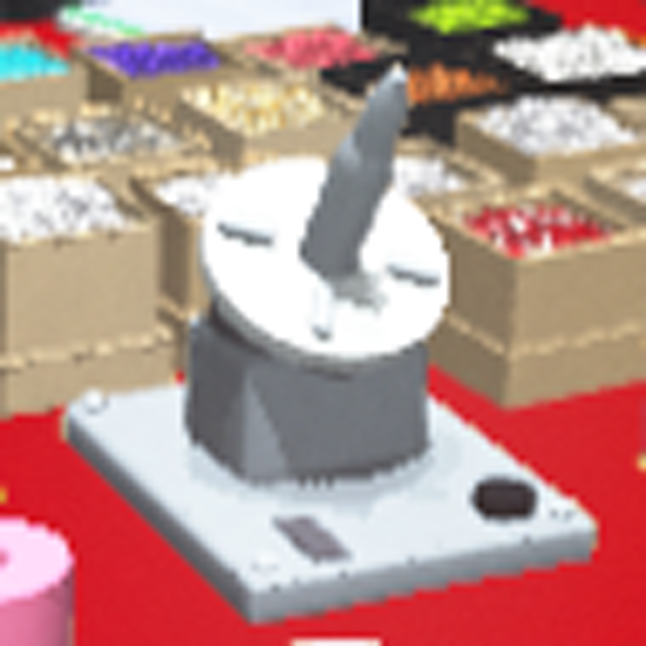

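View pics/c_top0_150.png

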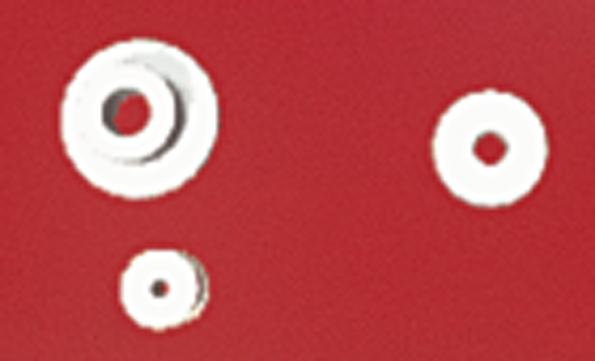

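Run:
```python
from h import *
img,d,K,W=load("top0"); P=cloud(d,K,W)
m=(P[...,2]>0.006)&(d>0)
k,L,S,C=cv2.connectedComponentsWithStats(m.astype(np.uint8)); l=L[222,300]
c,_=cv2.findContours(((L==l)).astype(np.uint8),0,1); c=max(c,key=cv2.contourArea)
w=np.array([onz(u,v,K,W,0.016)[:2] for u,v in c[:,0]]).astype(np.float32)
r=cv2.minAreaRect(w*1000); print("rect",r)
B=cv2.boxPoints(r); print(B)
# lugs
for z in (.085,):
  px=np.array([(198,197),(323,165),(225,318),(352,288)])/6.8+np.array([270,145]); 
E2=None
yaw=0
for n in("top0","scene0"):
    img,d,K,W=load(n); P=cloud(d,K,W)
    q=P[(d>0)&(P[...,0]>.55)&(P[...,0]<.70)&(P[...,1]>.03)&(P[...,1]<.14)&(P[...,2]>.055)&(P[...,2]<.115)]
    # plane ransac
    rng=np.random.default_rng(0); best=0
    for i in range(500):
        a=q[rng.choice(len(q),3,False)]; nn=np.cross(a[1]-a[0],a[2]-a[0]); 
        if np.linalg.norm(nn)<1e-6: continue
        nn/=np.linalg.norm(nn); inl=abs((q-a[0])@nn)<.0015
        if inl.sum()>best: best=inl.sum(); I=inl
    c0=q[I].mean(0); nn=np.linalg.svd(q[I]-c0)[2][2]; nn*=np.sign(nn[2])
    print(n,best,len(q),"c",c0.round(4),"n",nn.round(3),"tilt",np.degrees(np.arccos(nn[2])),"yaw",np.degrees(np.arctan2(-nn[1],-nn[0])))
    s=P[(d>0)&(P[...,0]>.5)&(P[...,0]<.62)&(P[...,1]>.05)&(P[...,1]<.12)&(P[...,2]>.145)]
    print("tip",s.mean(0).round(4),s.max(0).round(4))
```

```text
rect ((614.7017211914062, 87.96629333496094), (119.24273681640625, 152.3260498046875), 87.22064208984375)
[[535.73724   32.1082  ]
 [687.8841    24.721924]
 [693.6662   143.82439 ]
 [541.51935  151.21066 ]]
top0 549 1093 c [0.6187 0.087  0.0861] n [-0.509  0.016  0.861] tilt 30.62365767960119 yaw -1.8205368696532407
tip [0.5811 0.0897 0.151 ] [0.5897 0.095  0.1566]
scene0 446 904 c [0.6096 0.0915 0.0812] n [-0.511  0.043  0.858] tilt 30.873636740816362 yaw -4.825682356957757
tip [0.5744 0.0917 0.1491] [0.5845 0.095  0.155 ]
```

Run:
```python
from h import *
img,d,K,W=load("scene0")
cv2.imwrite("pics/reelc.png",cv2.resize(img[240:325,175:260],None,fx=7,fy=7,interpolation=2)[:,:,::-1])
yaw=np.radians(-2.8); O=np.array([.6142,.0885,0]); Rz=R.from_euler('z',yaw); Rs=(Rz*R.from_euler('y',-np.pi/6)).as_matrix()
S=O+[0,0,.085]
n=Rs[:,2]
img,d,K,W=load("top0")
print("seat",S,"tip",S+.082*n, proj([S,S+.082*n],K,W))
for pz in [(198,197),(323,165),(225,318),(352,288)]:
    u,v=np.array(pz)/6.8+[270,145]
    o,r=ray(u,v,K,W); p=o+r*(((S+.007*n-o)@n)/(r@n)); l=Rs.T@(p-S); print(l.round(4),np.hypot(*l[:2]).round(4),np.degrees(np.arctan2(l[1],l[0])).round(1))
print(proj([S,S+.082*n],*load("scene0")[2:]))
```

```text
seat [0.6142 0.0885 0.085 ] tip [0.57324895 0.09050284 0.15601408] [[308.81554734 180.60171227]
 [312.0199408  193.47341384]]
[0.0153 0.0206 0.007 ] 0.0256 53.4
[ 0.0259 -0.0153  0.007 ] 0.0301 -30.5
[-0.0216  0.0109  0.007 ] 0.0241 153.2
[-0.0113 -0.026   0.007 ] 0.0284 -113.4
[[302.05454197 186.88567573]
 [312.99269365 159.87974645]]
```

View pics/reelc.png

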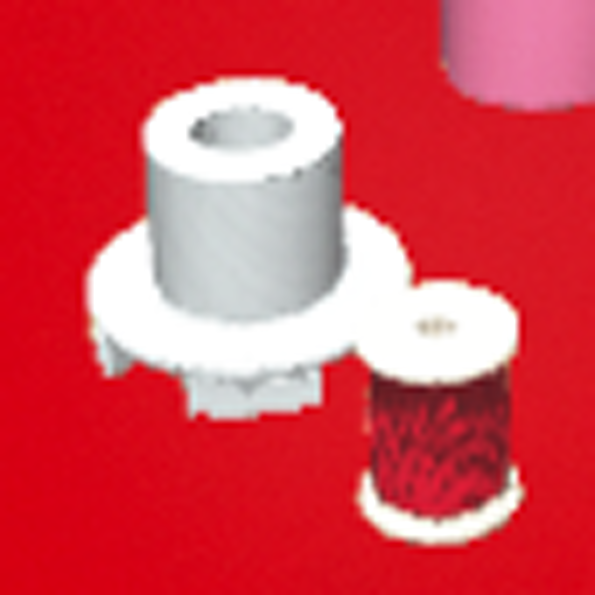

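Run:
```python
from h import *
img,d,K,W=load("scene0")
# reel centre estimate: ring top inner/outer blobs in both views
for n,z in (("top0",.055),("scene0",.055)):
    im,dd,k,w=load(n); P=cloud(dd,k,w)
    # bore: contour of bore mask from depth/top face: use top-face points
    m=(abs(P[...,2]-np.where(n=="top0",.0565,.0535))<.004)&(abs(P[...,0]-.4625)<.035)&(abs(P[...,1]-.351)<.035)
    v,u=np.nonzero(m); hull=cv2.convexHull(np.stack([u,v],1).astype(np.int32)); 
    q=np.array([onz(a,b,k,w,.055)[:2] for a,b in hull[:,0]],np.float32); print(n,cv2.minEnclosingCircle(q*1000))
    m=(abs(P[...,2]-np.where(n=="top0",.0395,.037))<.004)&(abs(P[...,0]-.443)<.035)&(abs(P[...,1]-.18)<.035)
    v,u=np.nonzero(m); hull=cv2.convexHull(np.stack([u,v],1).astype(np.int32)); 
    q=np.array([onz(a,b,k,w,.038)[:2] for a,b in hull[:,0]],np.float32); print(" collar",cv2.minEnclosingCircle(q*1000))
c=np.array([.461,.351])
for pz in [(190,415),(322,402),(108,375),(128,368)]:
    u,v=np.array(pz)/7+[175,240]; p=onz(u,v,K,W,0.)[:2]-c; print(p.round(4),np.hypot(*p).round(4),np.degrees(np.arctan2(p[1],p[0])).round(1))
```

```text
top0 ((463.10186767578125, 350.17266845703125), 22.61827278137207)
 collar ((443.0621337890625, 180.19424438476562), 26.695083618164062)
scene0 ((454.2566223144531, 353.3805847167969), 25.739965438842773)
 collar ((434.57501220703125, 184.6837615966797), 29.31249237060547)
[-0.0305  0.0251] 0.0395 140.6
[-0.0387 -0.0037] 0.0389 -174.6
[-0.0069  0.037 ] 0.0376 100.6
[-0.0061  0.0319] 0.0325 100.9
```

```bash
cat >> h.py <<'E'
def go(pos,Rt):
    st=manip.get_state(); d=(np.array(pos)-st["eef_pos"])*1000
    r=(R.from_matrix(Rt)*R.from_quat(st["ee_rot"]).inv()).as_rotvec(degrees=True)
    print("t",st["t"],"shift",d.round(1).tolist(),"turn",r.round(2).tolist(),"F",np.round(st["force"],1),"M",np.round(st["moment"],2),"w",round(st["gripper_width"],4))
def down(alpha): # tool down with x at alpha deg
    a=np.radians(alpha); x=np.array([np.cos(a),np.sin(a),0]); z=np.array([0,0,-1.]); return np.stack([x,np.cross(z,x),z],1)
def Rseat(yaw=-2.8): return (R.from_euler('z',yaw,degrees=True)*R.from_euler('y',-30,degrees=True)).as_matrix()
def lean(beta,yaw=-2.8): return Rseat(yaw)@down(beta)  # tool x at angle beta in the seat frame
E
python3 - <<'E'
from h import *
go([.549,.0917,.1976],lean(90))
E
```

```text
t 0.15 shift [415.8, 650.4, -6.9] turn [-20.61, -24.8, 72.0] F [-0.1  0.   0.6] M [ 0.07 -0.03  0.01] w 0.0936
```

```bash
python3 -m jog '[[[33,52,5,-2,-2,7,-1],[66,104,10,-4,-4,14,-1],[99,156,15,-6,-6,21,-1],[132,208,15,-8,-8,28,-1],[165,260,15,-9,-11,32,-1]]]'
python3 - <<'E'
from h import *
go([.549,.0917,.1976],lean(90))
E
```

```text
t: 0.78
eef_pos: [0.299, -0.2972, 0.2203]
ee_rot: [0.915, 0.385, 0.086, 0.088]
force: [1.0, 0.3, 0.1]
gripper_width: 0.0942
t 0.775 shift [250.0, 388.9, -22.7] turn [-11.51, -13.7, 39.84] F [1.  0.3 0.1] M [-0.01  0.04  0.04] w 0.0942
```

```bash
python3 -m jog '[[[33,52,10,-2,-3,8,-1],[66,104,15,-5,-6,16,-1],[99,155,20,-7,-8,24,-1],[132,206,20,-9,-11,32,-1],[165,257,20,-11.5,-13.7,39.8,-1]]]'; python3 -m jog '[[[33,52,-5,0,0,0,-1],[66,104,-15,0,0,0,-1],[85,131.5,-42,0,0,0,-1],[85,131.5,-42,0,0,0,-1]]]'
python3 - <<'E'
from h import *
go([.549,.0917,.1976],lean(90))
shot("wrist","w1")
E
```

```text
t: 1.4
eef_pos: [0.4638, -0.0406, 0.2408]
ee_rot: [0.699, 0.666, 0.178, 0.188]
force: [1.0, -0.9, 1.0]
gripper_width: 0.094
t: 1.9
eef_pos: [0.5464, 0.0913, 0.1947]
ee_rot: [0.7, 0.667, 0.175, 0.185]
force: [-2.0, 0.3, -0.4]
gripper_width: 0.0937
t 1.9 shift [2.6, 0.4, 2.9] turn [0.02, -0.5, -0.05] F [-2.   0.3 -0.4] M [-0.08  0.13  0.  ] w 0.0937
```

View pics/w1.png

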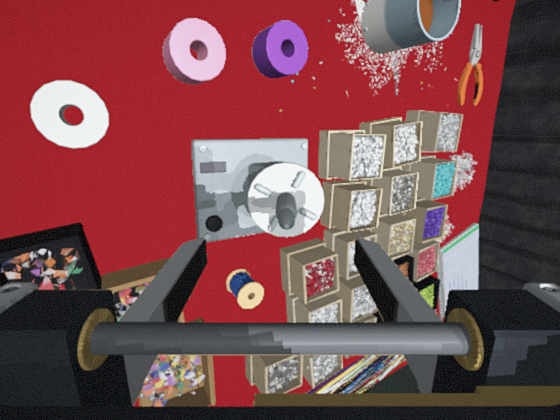

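Run:
```python
from h import *
img,d,K,W=load("w1")
cv2.imwrite("pics/w1c.png",cv2.resize(img[130:250,180:340],None,fx=5,fy=5,interpolation=2)[:,:,::-1])
S=np.array([.6142,.0885,.085]);n=Rseat()[:,2]
print(proj([S,S+.082*n],K,W))
```

```text
[[285.01176023 200.83186851]
 [285.73748284 227.08371976]]
```

View pics/w1c.png

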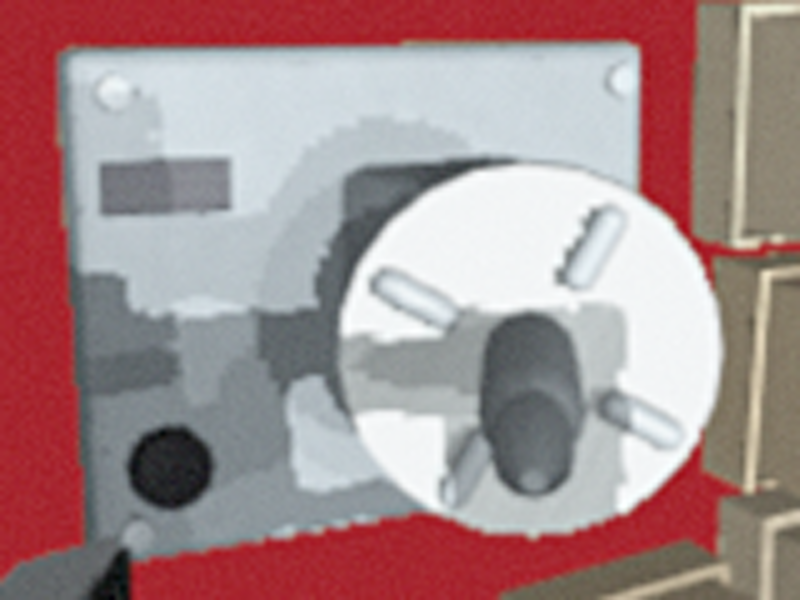

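Run:
```python
from h import *
img,d,K,W=load("w1")
Rs=Rseat();n=Rs[:,2];S=np.array([.615,.088,.085])
for a,b in [((378,278),(452,318)),((612,212),(574,284)),((608,402),(676,440)),((482,438),(449,500))]:
    L=[]
    for pz in (a,b):
        u,v=np.array(pz)/5+[180,130]; o,r=ray(u,v,K,W); p=o+r*(((S+.007*n-o)@n)/(r@n)); L.append(Rs.T@(p-S))
    m=(L[0]+L[1])/2; dd=L[1]-L[0]
    print((L[0]*1000).round(1),(L[1]*1000).round(1),"ang",np.degrees(np.arctan2(m[1],m[0])).round(1),"axis",(np.degrees(np.arctan2(dd[1],dd[0]))%90).round(1))
# plate ellipse
m=(img.min(2)>120)
for pz in ((338,350),(722,350),(545,163),(535,537)):
    u,v=np.array(pz)/5+[180,130]; o,r=ray(u,v,K,W); p=o+r*(((S-o)@n)/(r@n)); print((Rs.T@(p-S)*1000).round(1))
```

```text
[-30.4  17.9   7. ] [-15.6   9.7   7. ] ang 149.1 axis 61.0
[16.3 31.3  7. ] [ 9.  16.8  7. ] ang 62.2 axis 63.3
[16.3 -7.9  7. ] [ 30.6 -16.1   7. ] ang -27.1 axis 60.2
[ -9.6 -15.8   7. ] [-16.5 -29.4   7. ] ang -120.0 axis 63.0
[-39.7   1.1   0. ]
[40.3  1.4  0. ]
[ 3.1 40.1  0. ]
[  1.6 -40.4   0. ]
```

Run:
```python
from h import *
go([.462,.351,.11],down(58))
```

```text
t 1.95 shift [-85.0, 261.0, -86.4] turn [9.02, 28.6, -28.5] F [-0.4 -0.1  0. ] M [-0.05  0.15 -0.02] w 0.0941
```

```bash
python3 -m jog '[[[-20,40,35,0,0,0,-1],[-35,95,35,2,7,-7,-1],[-55,150,0,4,14,-14,-1],[-70,200,-30,6,21,-21,-1],[-85,255,-60,9,28.6,-28.5,-1]]]'; python3 -m jog '[[[0,6,-26,0,0,0,-1],[0,6,-26,0,0,0,-1]]]'
python3 - <<'E'
from h import *
go([.462,.351,.11],down(58))
shot("wrist","w2")
E
```

```text
t: 2.58
eef_pos: [0.4651, 0.3407, 0.1427]
ee_rot: [0.875, 0.483, 0.003, 0.002]
force: [-0.2, -0.3, 0.2]
gripper_width: 0.0939
t: 2.82
eef_pos: [0.4636, 0.3437, 0.1137]
ee_rot: [0.874, 0.485, 0.0, 0.004]
force: [0.5, -1.3, 0.1]
gripper_width: 0.0941
t 2.825 shift [-1.6, 7.3, -3.7] turn [0.38, 0.21, -0.04] F [ 0.5 -1.3  0.1] M [-0.05  0.04  0.02] w 0.0941
```

View pics/w2.png

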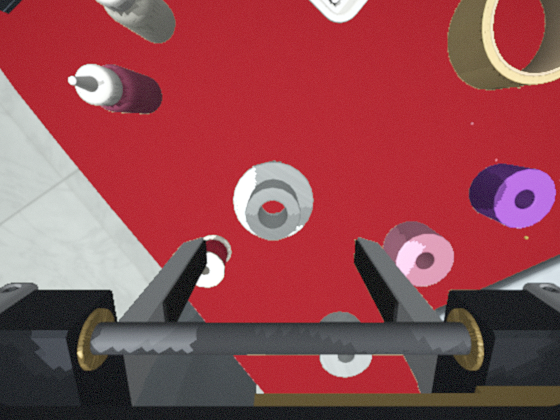

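Run:
```python
from h import *
img,d,K,W=load("w2"); P=cloud(d,K,W)
g=cv2.resize(img[140:300,180:400],None,fx=3.6,fy=3.6,interpolation=2); cv2.imwrite("pics/w2c.png",g[:,:,::-1])
def seg(zlo,zhi,c,r,z):
    m=(P[...,2]>zlo)&(P[...,2]<zhi)&(np.hypot(P[...,0]-c[0],P[...,1]-c[1])<r)&(d>0)
    v,u=np.nonzero(m); h=cv2.convexHull(np.stack([u,v],1).astype(np.int32))
    q=np.array([onz(a,b,K,W,z)[:2] for a,b in h[:,0]],np.float32); return np.median(P[m][:,2]),cv2.minEnclosingCircle(q*1000),cv2.fitEllipse(q*1000)
print("top",seg(.05,.06,(.462,.351),.03,.055)); print("flange",seg(.010,.06,(.462,.351),.048,.015)); print("spool",seg(.04,.052,(.382,.336),.025,.044))
```

```text
top (np.float64(0.05329863293467495), ((463.5653991699219, 353.51171875), 22.70412254333496), ((463.6221923828125, 353.57183837890625), (44.7559814453125, 45.22075653076172), 150.76121520996094))
flange (np.float64(0.02126402816775491), ((463.2108459472656, 352.82012939453125), 37.92003631591797), ((463.44464111328125, 353.19378662109375), (74.20882415771484, 75.0782699584961), 144.55096435546875))
spool (np.float64(0.042388779957828915), ((382.7812805175781, 339.03057861328125), 17.697650909423828), ((383.29388427734375, 338.51214599609375), (32.54323959350586, 35.14284133911133), 134.954345703125))
```

View pics/w2c.png

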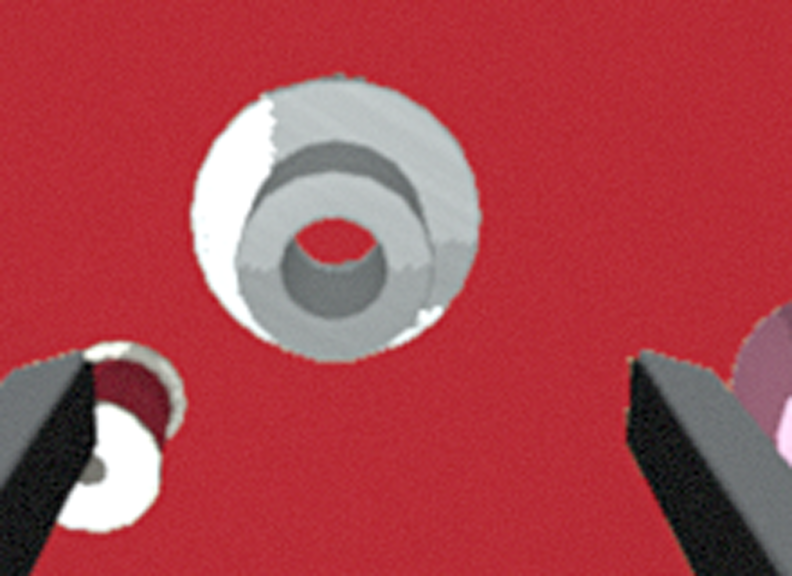

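Run:
```python
from h import *
go([.4633,.352,.022],down(58))
```

```text
t 2.875 shift [-1.3, 7.9, -93.4] turn [0.3, 0.38, -0.02] F [-0.4 -0.   0.7] M [-0.02 -0.05 -0.01] w 0.0939
```

```bash
python3 -m jog '[[[-1,8,-30,0.3,0.4,0,-1],[-1,8,-50,0.3,0.4,0,-1],[-1,8,-50,0.3,0.4,0,-1]]]'
python3 - <<'E'
from h import *
go([.4633,.352,.022],down(58))
E
```

```text
t: 3.25
eef_pos: [0.4635, 0.3521, 0.0658]
ee_rot: [0.875, 0.485, 0.0, -0.0]
force: [1.0, 0.2, 0.3]
gripper_width: 0.0941
t 3.25 shift [-0.2, -0.1, -43.8] turn [-0.02, 0.01, -0.01] F [1.  0.2 0.3] M [-0.03 -0.05  0.03] w 0.0941
```

```bash
python3 -m jog '[[[0,0,-25,0,0,0,-1],[0,0,-43.5,0,0,0,-1],[0,0,-43.5,0,0,0,-1],[0,0,-43.5,0,0,0,0.3],[0,0,-43.5,0,0,0,1]]]'; python3 -m jog '[[[0,0,0,0,0,0,1],[0,0,0,0,0,0,1],[0,0,0,0,0,0,1],[0,0,0,0,0,0,1]]]';python3 - <<'E'
from h import *
go([.4633,.352,.022],down(58))
shot("scene","s3")
E
```

```text
t: 3.88
eef_pos: [0.4643, 0.3539, 0.0226]
ee_rot: [0.874, 0.486, 0.001, -0.0]
force: [-0.3, -0.2, -0.5]
gripper_width: 0.0775
t: 4.38
eef_pos: [0.4633, 0.3536, 0.0216]
ee_rot: [0.874, 0.485, 0.0, -0.0]
force: [-0.6, 0.9, 1.8]
gripper_width: 0.0458
t 4.375 shift [-0.0, -1.6, 0.4] turn [-0.04, -0.0, -0.08] F [-0.6  0.9  1.8] M [-0.    0.08 -0.05] w 0.0458
```

View pics/s3.png

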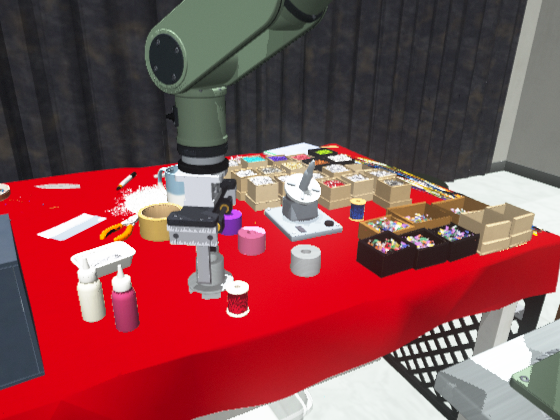

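```bash
cat >> h.py <<'E'
S=np.array([.615,.088,.085]); N=Rseat()[:,2]
E
python3 -m jog '[[[0,0,30,0,0,0,1],[0,0,80,0,0,0,1],[0,0,140,0,0,0,1],[0,0,170,0,0,0,1]]]'
python3 - <<'E'
from h import *
go(S+.13*N,lean(90))
shot("scene","s4")
img=load("s4")[0]; cv2.imwrite("pics/s4c.png",cv2.resize(img[140:260,160:260],None,fx=5,fy=5,interpolation=2)[:,:,::-1])
E
```

```text
t: 4.92
eef_pos: [0.4648, 0.3541, 0.1949]
ee_rot: [0.874, 0.486, 0.003, -0.0]
force: [0.7, 0.2, -3.0]
gripper_width: 0.0456
t 4.925 shift [85.3, -262.9, 2.7] turn [-9.25, -28.72, 28.36] F [ 0.7  0.2 -3. ] M [-0.02 -0.09  0.  ] w 0.0456
```

View pics/s4c.png

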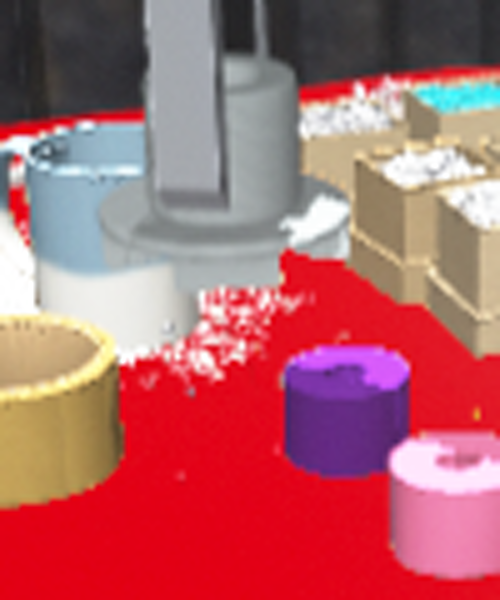

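```bash
python3 -m jog '[[[17,-52,25,-2,-6,6,1],[34,-104,30,-4,-12,12,1],[51,-156,30,-6,-18,18,1],[68,-210,30,-8,-24,24,1],[85,-263,20,-9.2,-28.7,28.4,1]]]'; python3 -m jog '[[[0,0,0,0,0,0,1]]]'
python3 - <<'E'
from h import *
go(S+.13*N,lean(90))
shot("scene","s5")
img=load("s5")[0]; cv2.imwrite("pics/s5c.png",cv2.resize(img[90:220,240:360],None,fx=5,fy=5,interpolation=2)[:,:,::-1])
shot("wrist","w5")
E
```

```text
t: 5.6
eef_pos: [0.5474, 0.0894, 0.21]
ee_rot: [0.698, 0.668, 0.176, 0.188]
force: [0.6, 0.5, -3.7]
gripper_width: 0.0457
t: 5.72
eef_pos: [0.5445, 0.086, 0.206]
ee_rot: [0.703, 0.665, 0.172, 0.185]
force: [0.1, 0.8, -2.5]
gripper_width: 0.0462
t 5.725 shift [5.5, 5.2, -8.4] turn [0.21, -0.72, 0.5] F [ 0.1  0.8 -2.5] M [ 0.03  0.49 -0.01] w 0.0462
```

View pics/s5c.png

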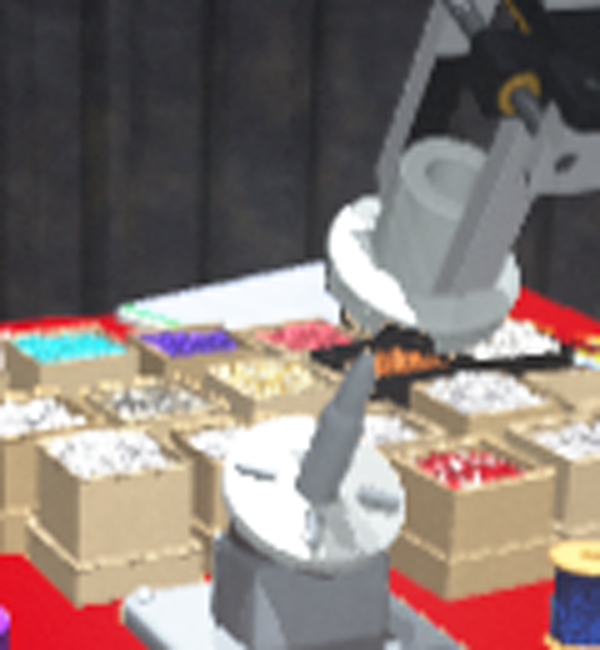

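View pics/w5.png

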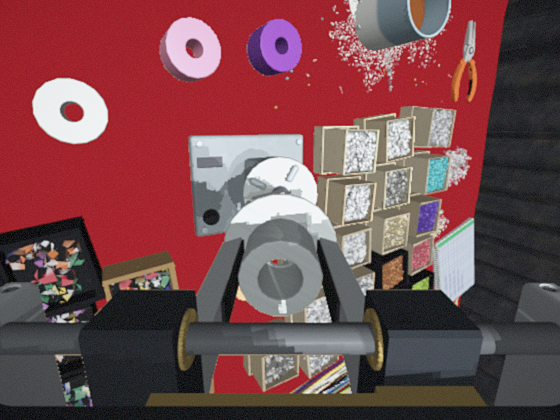

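Run:
```python
from h import *
img,d,K,W=load("w5")
cm=manip.camera_model("wrist"); C=np.array(cm["tool_from_camera"])
for p in ([0,0,-.0334],[.012,0,-.0334],[-.012,0,-.0334],[0,.012,-.0334],[.023,0,-.0334],[-.023,0,-.0334]): print(p,proj([p],K,C).round(1))
g=cv2.cvtColor(img,cv2.COLOR_RGB2GRAY); 
cv2.imwrite("pics/w5c.png",cv2.resize(img[150:330,200:360],None,fx=3.3,fy=3.3,interpolation=2)[:,:,::-1])
go(S+.13*N,lean(90))
```

```text
[0, 0, -0.0334] [[280.2 278.7]]
[0.012, 0, -0.0334] [[280.2 257.8]]
[-0.012, 0, -0.0334] [[280.2 298.7]]
[0, 0.012, -0.0334] [[302.9 278.6]]
[0.023, 0, -0.0334] [[280.1 237.9]]
[-0.023, 0, -0.0334] [[280.2 316.3]]
t 5.825 shift [3.0, 1.5, -11.8] turn [0.13, -0.42, 0.24] F [ 0.7  0.7 -1.7] M [0.03 0.39 0.04] w 0.0462
```

View pics/w5c.png

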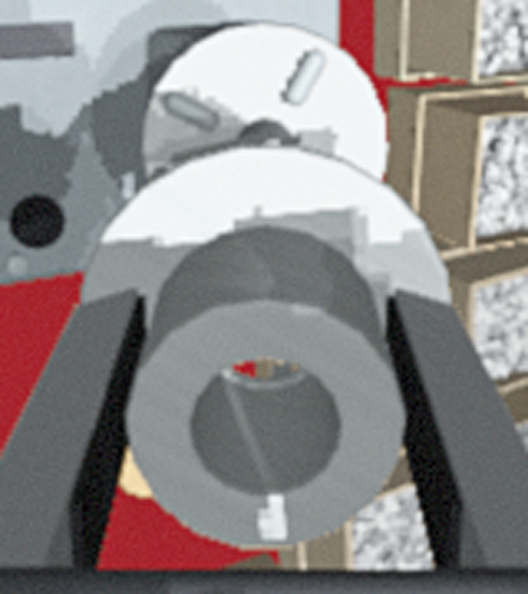

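```bash
python3 -m jog '[[[3,1.5,-12,0.1,-0.4,0.2,1],[3,1.5,-12,0.1,-0.4,0.2,1]]]'
python3 - <<'E'
from h import *
go(S+.13*N,lean(90))
go(S+.082*N,lean(90))
E
```

```text
t: 6.08
eef_pos: [0.5505, 0.0936, 0.198]
ee_rot: [0.698, 0.668, 0.179, 0.187]
force: [0.1, -0.5, -3.0]
gripper_width: 0.0462
t 6.075 shift [-0.4, -2.5, -0.4] turn [0.05, 0.01, -0.25] F [ 0.1 -0.5 -3. ] M [0.01 0.39 0.03] w 0.0462
t 6.075 shift [23.5, -3.6, -42.0] turn [0.05, 0.01, -0.25] F [ 0.1 -0.5 -3. ] M [0.01 0.39 0.03] w 0.0462
```

```bash
python3 -m jog '[[[0,0,0,0,0,0,1]]]'
python3 - <<'E'
from h import *
go(S+.13*N,lean(90))
E
python3 -m jog '[[[0,0,0,0,0,0,1]]]'
python3 - <<'E'
from h import *
go(S+.13*N,lean(90))
E
```

```text
t: 6.2
eef_pos: [0.5516, 0.0933, 0.1997]
ee_rot: [0.698, 0.667, 0.18, 0.189]
force: [-1.1, -0.7, -2.7]
gripper_width: 0.0461
t 6.2 shift [-1.6, -2.1, -2.2] turn [0.05, 0.2, -0.24] F [-1.1 -0.7 -2.7] M [0.02 0.39 0.05] w 0.0461
t: 6.32
eef_pos: [0.5519, 0.0928, 0.2002]
ee_rot: [0.698, 0.667, 0.18, 0.189]
force: [0.8, -0.5, -2.7]
gripper_width: 0.046
t 6.325 shift [-1.8, -1.6, -2.6] turn [0.06, 0.26, -0.19] F [ 0.8 -0.5 -2.7] M [-0.02  0.4   0.03] w 0.046
```

```bash
python3 -m jog '[[[4,-2,-14,0,0.2,-0.1,1],[10,-2.5,-24,0,0.2,-0.1,1],[16,-2.5,-34,0,0.2,-0.1,1],[22,-2.7,-44,0,0.2,-0.1,1],[22,-2.7,-44,0,0.2,-0.1,1]]]';python3 -m jog '[[[0,0,0,0,0,0,1],[0,0,0,0,0,0,1]]]'
python3 - <<'E'
from h import *
go(S+.082*N,lean(90))
shot("scene","s6")
img=load("s6")[0]; cv2.imwrite("pics/s6c.png",cv2.resize(img[90:220,240:360],None,fx=5,fy=5,interpolation=2)[:,:,::-1])
shot("wrist","w6")
E
```

```text
t: 6.95
eef_pos: [0.573, 0.0891, 0.1538]
ee_rot: [0.7, 0.667, 0.177, 0.187]
force: [-0.1, 0.4, -2.5]
gripper_width: 0.0463
t: 7.2
eef_pos: [0.5738, 0.0893, 0.1561]
ee_rot: [0.699, 0.666, 0.179, 0.188]
force: [-0.0, 0.4, -2.4]
gripper_width: 0.0457
t 7.2 shift [0.2, 0.7, -0.1] turn [0.06, 0.08, -0.03] F [-0.   0.4 -2.4] M [-0.03  0.41  0.01] w 0.0457
```

View pics/s6c.png

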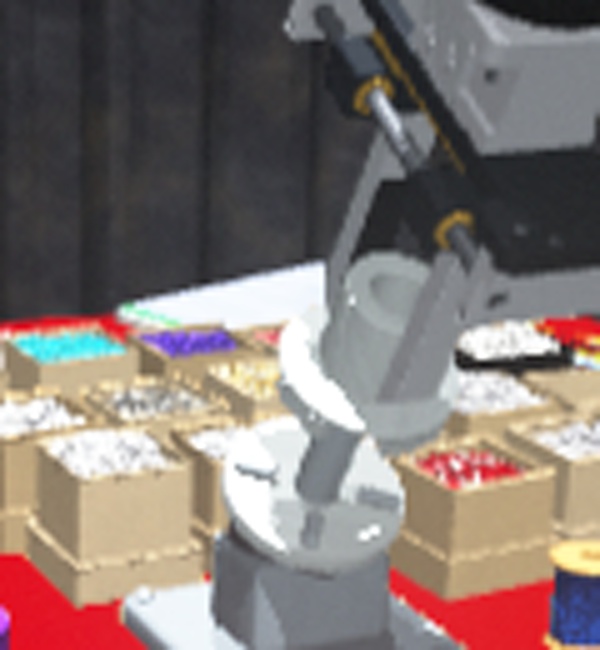

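View pics/w6.png

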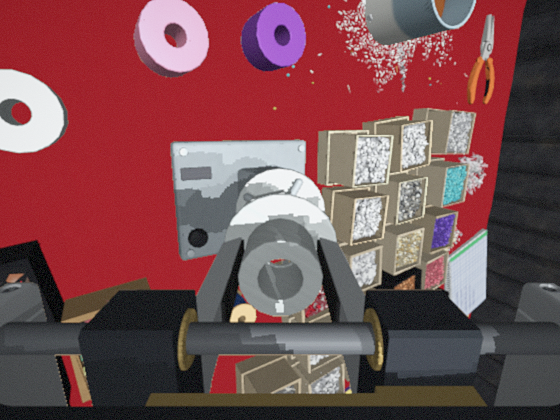

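Run:
```python
from h import *
img,d,K,W=load("s6")
for a in range(100,230,10):
    p=S+Rseat()@np.array([.038*np.cos(np.radians(a)),.038*np.sin(np.radians(a)),.0604]); u=proj([p],K,W)[0]; print(a,((u-[240,90])*5).round(0),end=' ')
cv2.imwrite("pics/s6d.png",cv2.resize(img[150:190,285:340],None,fx=14,fy=14,interpolation=2)[:,:,::-1])
for a in (140,150,160): 
    p=S+Rseat()@np.array([.038*np.cos(np.radians(a)),.038*np.sin(np.radians(a)),.0604]); print(a,(proj([p],K,W)[0]-[285,150])*14)
```

```text
100 [273. 409.] 110 [283. 420.] 120 [295. 430.] 130 [309. 439.] 140 [324. 446.] 150 [340. 452.] 160 [356. 455.] 170 [372. 456.] 180 [387. 455.] 190 [401. 452.] 200 [413. 447.] 210 [424. 440.] 220 [432. 432.] 140 [277.48127715 409.96772396]
150 [321.96393835 425.17109374]
160 [367.26171276 434.61132694]
```

View pics/s6d.png

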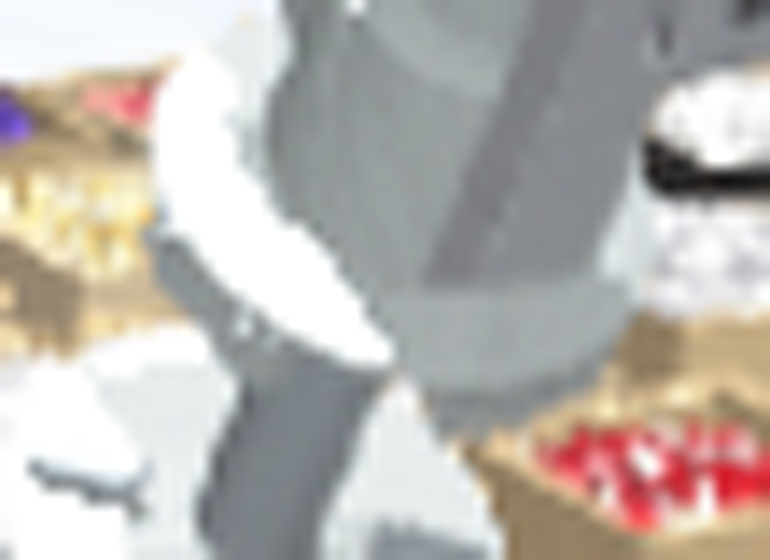

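```bash
python3 -m jog '[[[5,0.5,-9,0,0,0,1],[10,0.2,-18,0,0,0,1],[15,0,-27,0,0,0,1],[21,-0.3,-36.5,0,0,0,1],[21,-0.3,-36.5,0,0,0,1]]]'
python3 - <<'E'
from h import *
go(S+.04*N,lean(90))
E
python3 -m jog '[[[0,0,0,0,0,0,1]]]'
python3 - <<'E'
from h import *
go(S+.04*N,lean(90))
E
```

```text
t: 7.92
eef_pos: [0.595, 0.0892, 0.1182]
ee_rot: [0.699, 0.666, 0.178, 0.188]
force: [1.8, 1.9, -3.6]
gripper_width: 0.0463
t 7.925 shift [0.1, -0.2, 1.5] turn [0.03, -0.01, -0.02] F [ 1.8  1.9 -3.6] M [0.4  0.16 0.2 ] w 0.0463
t: 8.05
eef_pos: [0.5946, 0.0892, 0.1189]
ee_rot: [0.699, 0.666, 0.178, 0.188]
force: [1.3, 2.6, -3.7]
gripper_width: 0.0461
t 8.05 shift [0.4, -0.2, 0.8] turn [0.05, 0.01, -0.03] F [ 1.3  2.6 -3.7] M [0.37 0.19 0.23] w 0.0461
```

```bash
python3 -m jog '[[[2,0.8,-2.5,0,0,0,1],[4,0.8,-5,0,0,0,1],[5,0.8,-7.5,0,0,0,1],[5,0.8,-7.5,0,0,0,1]]]'
python3 - <<'E'
from h import *
go(S+.0216*N,lean(90))
E
```

```text
t: 8.55
eef_pos: [0.5991, 0.0896, 0.111]
ee_rot: [0.699, 0.666, 0.178, 0.188]
force: [-0.8, 0.6, -2.8]
gripper_width: 0.0459
t 8.55 shift [5.1, -1.1, -7.3] turn [0.07, -0.05, -0.02] F [-0.8  0.6 -2.8] M [0.02 0.42 0.02] w 0.0459
```

```bash
python3 -m jog '[[[1.5,0,-2.6,0,0,0,1],[2.5,0,-4.3,0,0,0,1],[2.5,0,-4.3,0,0,0,1]]]'
python3 - <<'E'
from h import *
go(S+.0216*N,lean(90))
E
```

```text
t: 8.93
eef_pos: [0.6019, 0.0897, 0.1069]
ee_rot: [0.699, 0.666, 0.178, 0.188]
force: [0.5, -0.3, -3.2]
gripper_width: 0.0456
t 8.925 shift [2.3, -1.2, -3.2] turn [0.07, -0.01, -0.02] F [ 0.5 -0.3 -3.2] M [-0.02  0.41 -0.06] w 0.0456
```

```bash
python3 -m jog '[[[0.5,0,-0.9,0,0,0,1],[1,0,-1.7,0,0,0,1],[1,0,-1.7,0,0,0,1]]]'
python3 - <<'E'
from h import *
go(S+.0216*N,lean(90))
E
python3 -m jog '[[[0.6,0,-1,0,0,0,1],[1,0,-1.7,0,0,0,1],[1,0,-1.7,0,0,0,1]]]'
python3 - <<'E'
from h import *
go(S+.0216*N,lean(90))
E
```

```text
t: 9.3
eef_pos: [0.603, 0.0898, 0.1054]
ee_rot: [0.699, 0.666, 0.178, 0.188]
force: [0.3, -0.9, -3.0]
gripper_width: 0.046
t 9.3 shift [1.3, -1.3, -1.7] turn [0.06, 0.01, -0.02] F [ 0.3 -0.9 -3. ] M [-0.01  0.35 -0.03] w 0.046
t: 9.68
eef_pos: [0.604, 0.0898, 0.1039]
ee_rot: [0.699, 0.666, 0.178, 0.188]
force: [-0.1, -0.1, -2.0]
gripper_width: 0.046
t 9.675 shift [0.2, -1.3, -0.2] turn [0.06, 0.02, -0.02] F [-0.1 -0.1 -2. ] M [-0.07  0.43 -0.  ] w 0.046
```

```bash
python3 -m jog '[[[0.5,0,-0.9,0,0,0,1],[0.5,0,-0.9,0,0,0,1]]]'
python3 - <<'E'
from h import *
go(S+.0216*N,lean(90))
E
python3 -m jog '[[[0.5,0,-0.9,0,0,0,1],[0.5,0,-0.9,0,0,0,1]]]'
python3 - <<'E'
from h import *
go(S+.0216*N,lean(90))
shot("scene","s7")
img=load("s7")[0]; cv2.imwrite("pics/s7c.png",cv2.resize(img[110:220,250:350],None,fx=5.4,fy=5.4,interpolation=2)[:,:,::-1])
E
```

```text
t: 9.93
eef_pos: [0.6042, 0.09, 0.1036]
ee_rot: [0.699, 0.666, 0.178, 0.188]
force: [-7.3, 0.9, 6.2]
gripper_width: 0.0461
t 9.925 shift [0.1, -1.5, 0.1] turn [0.07, -0.01, -0.04] F [-7.3  0.9  6.2] M [-0.05  0.89 -0.1 ] w 0.0461
t: 10.18
eef_pos: [0.6042, 0.09, 0.1036]
ee_rot: [0.699, 0.667, 0.178, 0.188]
force: [-15.4, -0.5, 15.6]
gripper_width: 0.046
t 10.175 shift [-0.0, -1.5, 0.1] turn [0.08, -0.03, -0.04] F [-15.4  -0.5  15.6] M [-0.19  1.39 -0.16] w 0.046
```

View pics/s7c.png

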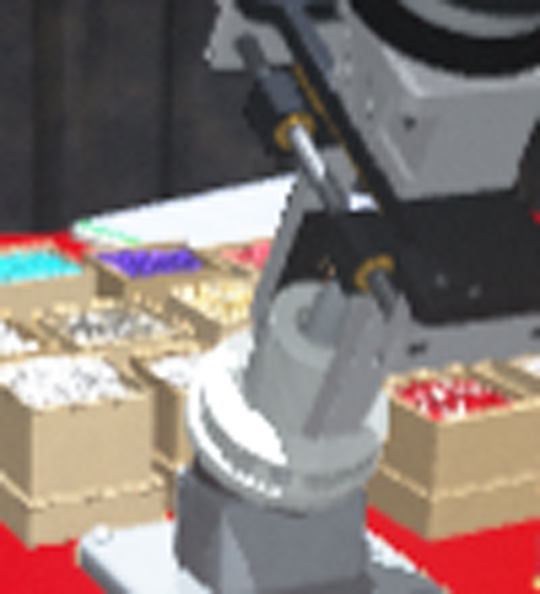

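```bash
python3 -m jog '[[[-0.7,0,1.2,0,0,0,1],[-0.7,0,1.2,0,0,0,0.3],[-0.7,0,1.2,0,0,0,-0.2],[-0.7,0,1.2,0,0,0,-1],[-0.7,0,1.2,0,0,0,-1]]]'; python3 -m jog '[[[0,0,0,0,0,0,-1],[0,0,0,0,0,0,-1],[-10,0,17,0,0,0,-1],[-30,1,52,0,0,0,-1],[-60,3,104,0,0,0,-1]]]'
python3 - <<'E'
from h import *
go([.443,.180,.11],down(90))
shot("scene","s8"); shot("wrist","w8"); shot("top","t8")
img=load("s8")[0]; cv2.imwrite("pics/s8c.png",cv2.resize(img[110:220,250:350],None,fx=5.4,fy=5.4,interpolation=2)[:,:,::-1])
E
```

```text
t: 10.85
eef_pos: [0.6049, 0.0897, 0.1035]
ee_rot: [0.699, 0.666, 0.179, 0.188]
force: [0.9, -0.5, 0.6]
gripper_width: 0.0725
t: 11.48
eef_pos: [0.5428, 0.0926, 0.2063]
ee_rot: [0.7, 0.667, 0.177, 0.187]
force: [0.6, -0.9, 0.2]
gripper_width: 0.0942
t 11.475 shift [-99.8, 87.4, -96.3] turn [0.81, 29.79, 2.72] F [ 0.6 -0.9  0.2] M [-0.02  0.1  -0.  ] w 0.0942
```

View pics/s8c.png

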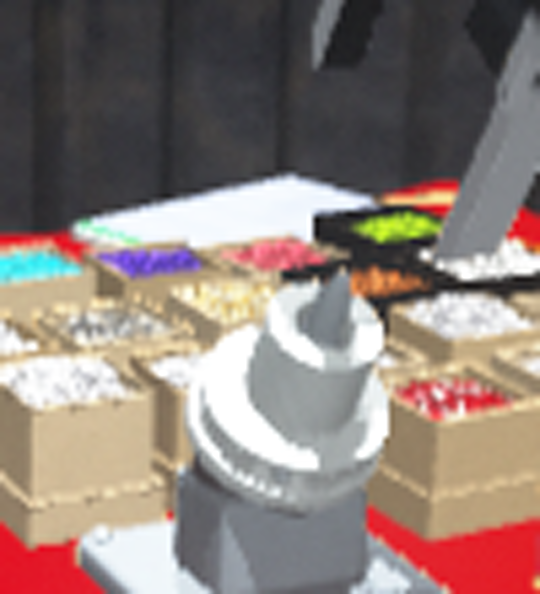

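View pics/w8.png

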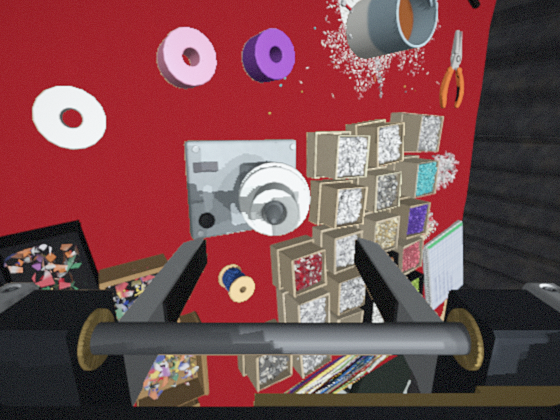

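```bash
python3 - <<'E'
from h import *
for n in ("s8","w8","t8"):
    img,d,K,W=load(n); P=cloud(d,K,W); q=(P-S)@Rseat(); r=np.hypot(q[...,0],q[...,1])
    m=(d>0)&(r>.0145)&(r<.021)&(q[...,2]>.03)&(q[...,2]<.075); z=q[m][:,2]
    f=(d>0)&(r>.026)&(r<.036)&(q[...,2]>.003)&(q[...,2]<.03)
    print(n,m.sum(),"drum top",np.percentile(z,[25,50,75,90]).round(4),"flange top",np.median(q[f][:,2]).round(4), "ref",q[(d>0)&(abs(P[...,2])<.005)][:,2].size)
    t=P[(d>0)&(P[...,0]>.3)&(P[...,0]<.75)&(P[...,1]>.1)&(P[...,1]<.4)&(abs(P[...,2])<.006)]; print(" table",np.median(t[:,2]).round(4))
E
python3 -m jog '[[[-20,18,15,0,6,0.5,-1],[-40,36,10,0.2,12,1,-1],[-60,54,-10,0.4,18,1.6,-1],[-80,72,-40,0.6,24,2.2,-1],[-100,87.5,-76,0.8,29.8,2.7,-1]]]'; python3 -m jog '[[[0,0,0,0,0,0,-1],[0,0,0,0,0,0,-1]]]'
python3 - <<'E'
from h import *
go([.443,.180,.11],down(90))
shot("wrist","w9")
E
```

```text
s8 128 drum top [0.0527 0.0539 0.0547 0.0555] flange top 0.0143 ref 55156
 table -0.0009
w8 786 drum top [0.053  0.0534 0.0539 0.0543] flange top 0.0134 ref 84435
 table -0.0009
t8 1 drum top [0.0498 0.0498 0.0498 0.0498] flange top 0.0138 ref 99039
 table 0.0001
t: 12.25
eef_pos: [0.444, 0.1809, 0.1296]
ee_rot: [0.707, 0.707, 0.0, 0.0]
force: [-0.1, 0.0, -0.2]
gripper_width: 0.094
t: 12.5
eef_pos: [0.4447, 0.1799, 0.1311]
ee_rot: [0.707, 0.707, 0.002, 0.002]
force: [0.2, -0.7, 0.1]
gripper_width: 0.094
t 12.5 shift [-1.7, 0.1, -21.1] turn [0.01, 0.26, 0.01] F [ 0.2 -0.7  0.1] M [-0.05 -0.06  0.04] w 0.094
```

View pics/w9.png

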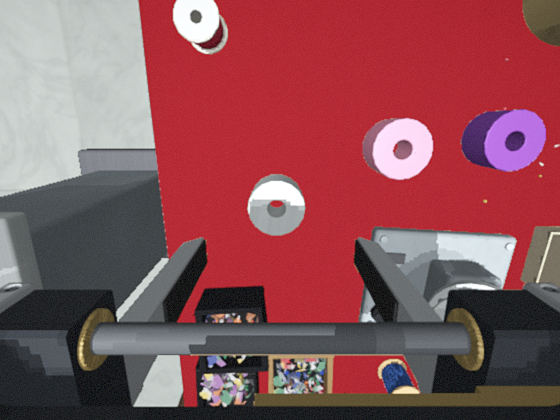

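The reel is seated: its drum top is at about 54 mm and its flange top at about 14 mm along the axis. The collar is at (277,205) in the wrist view.

Run:
```python
from h import *
img,d,K,W=load("w9"); P=cloud(d,K,W)
m=(P[...,2]>.033)&(P[...,2]<.043)&(np.hypot(P[...,0]-.443,P[...,1]-.18)<.035)&(d>0)
v,u=np.nonzero(m); h=cv2.convexHull(np.stack([u,v],1).astype(np.int32))
q=np.array([onz(a,b,K,W,.038)[:2] for a,b in h[:,0]],np.float32); print(np.median(P[m][:,2]),cv2.minEnclosingCircle(q*1000),cv2.fitEllipse(q*1000))
go([.4425,.181,.007],down(90))
```

```text
0.03638556484116251 ((442.6504211425781, 183.20338439941406), 26.60006332397461) ((442.5911560058594, 183.2064666748047), (52.64990997314453, 53.10179138183594), 174.80104064941406)
t 12.55 shift [-2.7, 1.0, -125.0] turn [-0.02, 0.36, 0.03] F [-0.3  0.3  1. ] M [-0.09 -0.05  0.02] w 0.0937
```

```bash
python3 -m jog '[[[-1,3,-40,0,0.3,0,-1],[-2.3,3,-90,0,0.3,0,-1],[-2.3,3,-100,0,0.3,0,-1],[-2.3,3,-100,0,0.3,0,-1]]]'
python3 - <<'E'
from h import *
go([.4426,.183,.007],down(90))
E
```

```text
t: 13.05
eef_pos: [0.4429, 0.1832, 0.0323]
ee_rot: [0.707, 0.707, 0.0, -0.0]
force: [-0.3, -0.5, 0.6]
gripper_width: 0.0942
t 13.05 shift [-0.3, -0.2, -25.3] turn [-0.03, 0.0, 0.03] F [-0.3 -0.5  0.6] M [-0.04 -0.05  0.  ] w 0.0942
```

```bash
python3 -m jog '[[[-0.3,0,-15,0,0,0,-1],[-0.3,0,-25,0,0,0,-1],[-0.3,0,-25,0,0,0,-1],[-0.3,0,-25,0,0,0,0],[-0.3,0,-25,0,0,0,1]]]'; python3 -m jog '[[[0,0,0,0,0,0,1],[0,0,0,0,0,0,1],[0,0,0,0,0,0,1],[0,0,0,0,0,0,1]]]';python3 - <<'E'
from h import *
go([.4426,.183,.007],down(90))
E
python3 -m jog '[[[0,0,30,0,0,0,1],[0,0,80,0,0,0,1],[0,0,140,0,0,0,1],[0,0,190,0,0,0,1]]]'
python3 - <<'E'
from h import *
go(S+.115*N,lean(90))
shot("wrist","w10")
img,d,K,W=load("w10"); cv2.imwrite("pics/w10c.png",cv2.resize(img[150:330,200:360],None,fx=3.3,fy=3.3,interpolation=2)[:,:,::-1])
E
```

```text
t: 13.68
eef_pos: [0.4421, 0.1834, 0.0065]
ee_rot: [0.707, 0.707, -0.0, -0.0]
force: [0.7, 0.5, 0.6]
gripper_width: 0.0774
t: 14.18
eef_pos: [0.4417, 0.1833, 0.0063]
ee_rot: [0.707, 0.707, -0.0, -0.001]
force: [-0.6, 0.3, 1.6]
gripper_width: 0.0538
t 14.175 shift [0.9, -0.3, 0.7] turn [-0.02, -0.09, -0.0] F [-0.6  0.3  1.6] M [ 0.    0.03 -0.05] w 0.0538
t: 14.68
eef_pos: [0.4415, 0.1832, 0.198]
ee_rot: [0.707, 0.707, -0.0, -0.0]
force: [-0.1, 0.3, -1.3]
gripper_width: 0.0534
t 14.675 shift [116.0, -92.4, -13.4] turn [-0.76, -30.05, -2.74] F [-0.1  0.3 -1.3] M [-0.01 -0.15  0.03] w 0.0534
```

View pics/w10c.png

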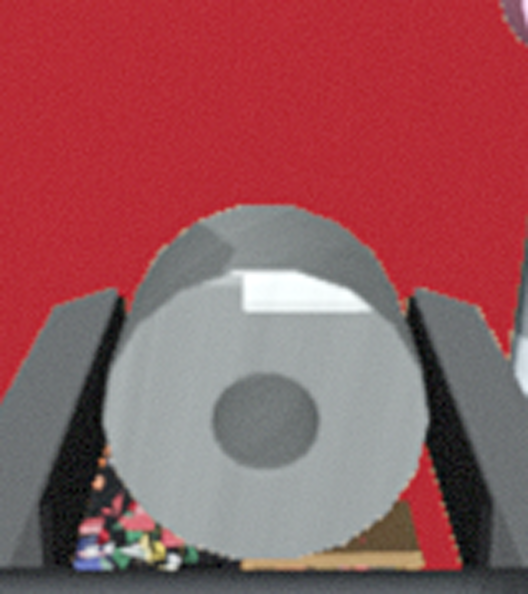

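Run:
```python
from h import *
cm=manip.camera_model("wrist"); C=np.array(cm["tool_from_camera"]);K=np.array(cm["mtx"])
print(proj([[0,0,-.0317],[.0085,0,-.0317],[-.0085,0,-.0317]],K,C))
img,d,K,W=load("w8")
cv2.imwrite("pics/w8c.png",cv2.resize(img[150:250,220:330],None,fx=6,fy=6,interpolation=2)[:,:,::-1])
print((proj([S+.055*N,S+.07*N,S+.082*N],K,W)-[220,150])*6)
print((proj([S+.082*N+[0,.003,0]],K,W)-[220,150])*6)
```

```text
[[278.66560794 276.92608481]
 [278.62941131 262.38286678]
 [278.70078749 291.06065757]]
[[320.16796422 378.11289114]
 [319.21858546 407.34978748]
 [318.38248868 433.09807216]]
[[317.35393884 413.0648089 ]]
```

View pics/w8c.png

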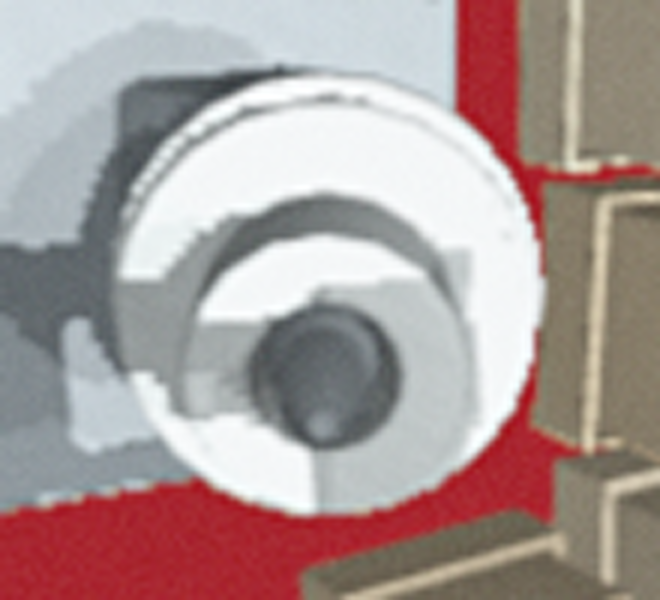

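```bash
cat >> h.py <<'E'
S2=S+Rseat()@np.array([.0006,.0006,0])
E
python3 -m jog '[[[20,-18,20,0,-6,-0.5,1],[45,-36,25,-0.2,-12,-1,1],[70,-55,25,-0.4,-18,-1.6,1],[95,-74,20,-0.6,-24,-2.2,1],[116,-92,5,-0.8,-30,-2.7,1]]]'; python3 -m jog '[[[0,0,0,0,0,0,1],[0,0,0,0,0,0,1],[0,0,0,0,0,0,1]]]'
python3 - <<'E'
from h import *
cm=manip.camera_model("wrist");print(cm["mtx"][0],np.array(cm["tool_from_camera"])[:3,3]);print(load("w5")[2][0],load("w8")[2][0])
go(S2+.115*N,lean(90))
shot("scene","s11")
img=load("s11")[0]; cv2.imwrite("pics/s11c.png",cv2.resize(img[90:220,240:360],None,fx=5,fy=5,interpolation=2)[:,:,::-1])
E
```

```text
t: 15.35
eef_pos: [0.5586, 0.0906, 0.2016]
ee_rot: [0.699, 0.666, 0.179, 0.189]
force: [0.1, 0.0, -2.9]
gripper_width: 0.0535
t: 15.72
eef_pos: [0.5585, 0.0918, 0.2026]
ee_rot: [0.699, 0.667, 0.178, 0.188]
force: [-0.3, 0.1, -1.3]
gripper_width: 0.0538
[303.81439554   0.         280.08231119] [ 7.96420862e-02 -1.29430258e-05 -1.77565454e-01]
[303.81439554   0.         280.08231119] [303.81439554   0.         280.08231119]
t 15.725 shift [-0.4, -0.5, -17.7] turn [0.04, -0.0, -0.06] F [-0.3  0.1 -1.3] M [ 0.01  0.36 -0.02] w 0.0538
```

View pics/s11c.png

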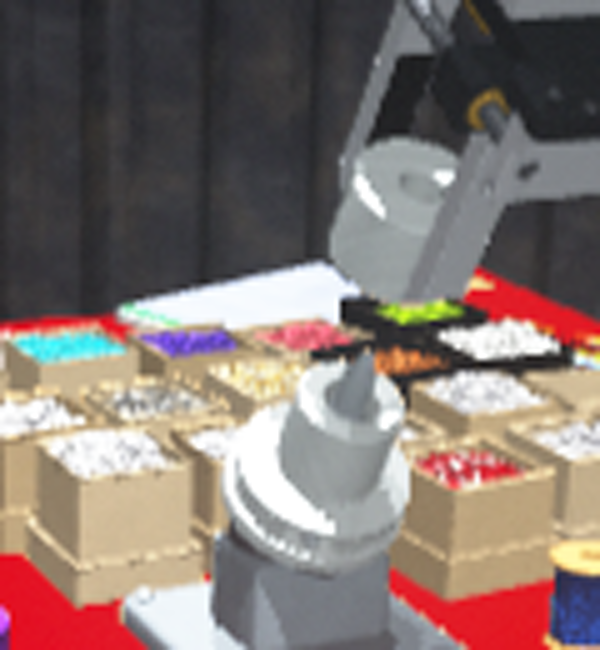

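```bash
python3 -m jog '[[[-0.4,-0.5,-10,0,0,0,1],[-0.4,-0.5,-18,0,0,0,1],[-0.4,-0.5,-18,0,0,0,1],[-0.4,-0.5,-18,0,0,0,1]]]'
python3 - <<'E'
from h import *
go(S2+.115*N,lean(90));go(S2+.092*N,lean(90))
E
```

```text
t: 16.27
eef_pos: [0.5573, 0.0908, 0.1831]
ee_rot: [0.699, 0.667, 0.178, 0.187]
force: [0.9, 0.4, -0.9]
gripper_width: 0.0536
t 16.275 shift [0.8, 0.6, 1.8] turn [0.05, -0.1, -0.02] F [ 0.9  0.4 -0.9] M [-0.    0.3  -0.04] w 0.0536
t 16.275 shift [12.3, 0.0, -18.1] turn [0.05, -0.1, -0.02] F [ 0.9  0.4 -0.9] M [-0.    0.3  -0.04] w 0.0536
```

```bash
python3 -m jog '[[[3,0.3,-4,0,0,0,1],[6,0.2,-9,0,0,0,1],[9,0,-14,0,0,0,1],[12,0,-18.5,0,0,0,1],[12,0,-18.5,0,0,0,1]]]'; python3 -m jog '[[[0,0,0,0,0,0,1],[0,0,0,0,0,0,1]]]'
python3 - <<'E'
from h import *
go(S2+.092*N,lean(90))
shot("scene","s12");shot("wrist","w12")
img=load("s12")[0]; cv2.imwrite("pics/s12c.png",cv2.resize(img[90:200,260:360],None,fx=5,fy=5,interpolation=2)[:,:,::-1])
img=load("w12")[0]; cv2.imwrite("pics/w12c.png",cv2.resize(img[150:330,200:360],None,fx=3.3,fy=3.3,interpolation=2)[:,:,::-1])
E
```

```text
t: 16.9
eef_pos: [0.5691, 0.0907, 0.1639]
ee_rot: [0.7, 0.667, 0.177, 0.187]
force: [-0.2, 0.2, -1.7]
gripper_width: 0.0539
t: 17.15
eef_pos: [0.5694, 0.0908, 0.165]
ee_rot: [0.699, 0.666, 0.178, 0.187]
force: [-0.4, -0.0, -2.3]
gripper_width: 0.054
t 17.15 shift [0.2, 0.0, -0.0] turn [0.05, -0.06, -0.02] F [-0.4 -0.  -2.3] M [-0.08  0.33  0.  ] w 0.054
```

View pics/s12c.png

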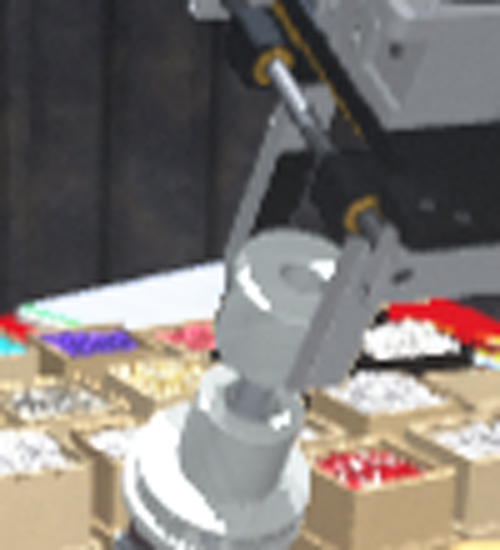

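View pics/w12c.png

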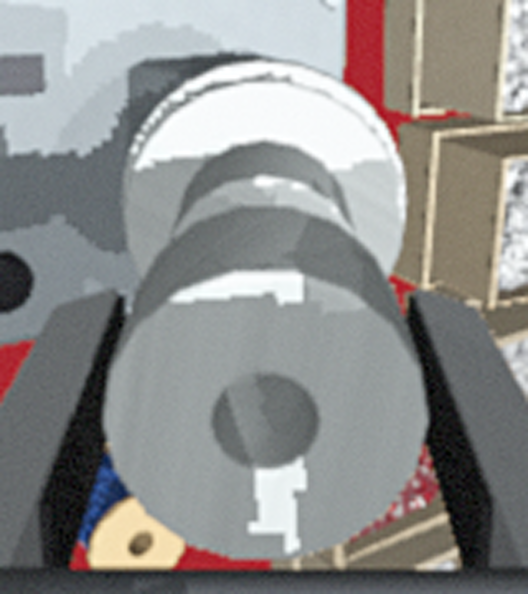

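```bash
python3 -m jog '[[[2,0,-3.5,0,0,0,1],[4,-0.1,-7,0,0,0,1],[6,-0.2,-10.4,0,0,0,1],[6,-0.2,-10.4,0,0,0,1]]]'
python3 - <<'E'
from h import *
go(S2+.08*N,lean(90))
E
python3 -m jog '[[[1.5,0,-2.6,0,0,0,1],[3,-0.1,-5.2,0,0,0,1],[3,-0.1,-5.2,0,0,0,1]]]'
python3 - <<'E'
from h import *
go(S2+.074*N,lean(90))
E
```

```text
t: 17.75
eef_pos: [0.5751, 0.0905, 0.1536]
ee_rot: [0.7, 0.667, 0.177, 0.187]
force: [-0.1, -1.0, -2.1]
gripper_width: 0.0538
t 17.75 shift [0.5, -0.0, 0.9] turn [0.05, -0.15, -0.02] F [-0.1 -1.  -2.1] M [ 0.01  0.27 -0.01] w 0.0538
t: 18.12
eef_pos: [0.5782, 0.0905, 0.1488]
ee_rot: [0.699, 0.667, 0.178, 0.187]
force: [0.1, -0.1, -1.5]
gripper_width: 0.0535
t 18.125 shift [0.4, -0.1, 0.6] turn [0.05, -0.11, -0.02] F [ 0.1 -0.1 -1.5] M [0.02 0.29 0.04] w 0.0535
```

```bash
python3 -m jog '[[[1.5,0,-2.1,0,0,0,1],[3,-0.1,-4,0,0,0,1],[3,-0.1,-4,0,0,0,1]]]'
python3 - <<'E'
from h import *
go(S2+.0613*N,lean(90))
E
python3 -m jog '[[[1,0,-1.7,0,0,0,1],[2,0,-3.4,0,0,0,1],[2,0,-3.4,0,0,0,1]]]'
python3 - <<'E'
from h import *
go(S2+.0613*N,lean(90))
E
```

```text
t: 18.5
eef_pos: [0.5812, 0.0905, 0.1448]
ee_rot: [0.699, 0.666, 0.178, 0.187]
force: [-0.8, 1.2, -3.3]
gripper_width: 0.0538
t 18.5 shift [3.7, -0.4, -6.4] turn [0.04, -0.11, -0.02] F [-0.8  1.2 -3.3] M [0.12 0.33 0.13] w 0.0538
t: 18.88
eef_pos: [0.5832, 0.0904, 0.1414]
ee_rot: [0.699, 0.666, 0.178, 0.187]
force: [0.0, 1.8, -2.5]
gripper_width: 0.0537
t 18.875 shift [1.7, -0.3, -3.1] turn [0.05, -0.1, -0.02] F [ 0.   1.8 -2.5] M [0.23 0.34 0.1 ] w 0.0537
```

```bash
python3 -m jog '[[[0,0.7,0,0,0,0,1],[0.7,0.7,-1.2,0,0,0,1],[1.4,0.7,-2.4,0,0,0,1],[1.4,0.7,-2.4,0,0,0,1]]]'
python3 - <<'E'
from h import *
go(S2+.0613*N,lean(90))
E
python3 -m jog '[[[0.4,0,-0.7,0,0,0,1],[0.4,0,-0.7,0,0,0,1]]]'
python3 - <<'E'
from h import *
go(S2+.0613*N,lean(90))
E
```

```text
t: 19.38
eef_pos: [0.5848, 0.091, 0.1393]
ee_rot: [0.699, 0.666, 0.178, 0.187]
force: [-0.1, -0.0, -1.4]
gripper_width: 0.0539
t 19.375 shift [0.2, -0.9, -0.9] turn [0.06, -0.08, -0.02] F [-0.1 -0.  -1.4] M [-0.03  0.34 -0.03] w 0.0539
t: 19.62
eef_pos: [0.5852, 0.091, 0.1388]
ee_rot: [0.699, 0.666, 0.178, 0.187]
force: [0.1, 0.2, -1.7]
gripper_width: 0.0537
t 19.625 shift [-0.2, -1.0, -0.4] turn [0.06, -0.07, -0.02] F [ 0.1  0.2 -1.7] M [-0.07  0.3  -0.06] w 0.0537
```

```bash
python3 -m jog '[[[0.3,0,-0.6,0,0,0,1],[0.3,0,-0.6,0,0,0,1]]]'
python3 - <<'E'
from h import *
go(S2+.0613*N,lean(90))
E
python3 -m jog '[[[0.3,0,-0.6,0,0,0,1],[0.3,0,-0.6,0,0,0,1]]]'
python3 - <<'E'
from h import *
go(S2+.0613*N,lean(90))
E
```

```text
t: 19.88
eef_pos: [0.5853, 0.0911, 0.1387]
ee_rot: [0.699, 0.667, 0.178, 0.187]
force: [-4.9, 0.4, 4.5]
gripper_width: 0.0537
t 19.875 shift [-0.4, -1.0, -0.3] turn [0.06, -0.07, -0.03] F [-4.9  0.4  4.5] M [-0.17  0.64 -0.12] w 0.0537
t: 20.12
eef_pos: [0.5854, 0.0911, 0.1386]
ee_rot: [0.699, 0.667, 0.178, 0.187]
force: [-11.3, -0.0, 10.2]
gripper_width: 0.0537
t 20.125 shift [-0.5, -1.0, -0.3] turn [0.08, -0.09, -0.03] F [-11.3  -0.   10.2] M [-0.23  0.99 -0.2 ] w 0.0537
```

```bash
python3 -m jog '[[[-0.4,0,0.7,0,0,0,1],[-0.4,0,0.7,0,0,0,0.25],[-0.4,0,0.7,0,0,0,0],[-0.4,0,0.7,0,0,0,-1],[-0.4,0,0.7,0,0,0,-1]]]'; python3 -m jog '[[[0,0,0,0,0,0,-1],[0,0,0,0,0,0,-1],[-10,0,17,0,0,0,-1],[-30,1,52,0,0,0,-1],[-60,3,104,0,0,0,-1]]]'; python3 -m jog '[[[-20,0,35,0,0,0,-1],[-20,0,35,0,0,0,-1],[-20,0,35,0,0,0,-1]]]';  python3 - <<'E'
from h import *
for c,n in (("scene","s13"),("wrist","w13"),("top","t13")):
    img,d,K,W=shot(c,n); P=cloud(d,K,W); q=(P-S2)@Rseat(); r=np.hypot(q[...,0],q[...,1])
    m=(d>0)&(r>.011)&(r<.025)&(q[...,2]>.07)&(q[...,2]<.12)
    f=(d>0)&(r>.029)&(r<.036)&(q[...,2]>.003)&(q[...,2]<.03)
    print(n,m.sum(),"collar top",np.percentile(q[m][:,2],[25,50,75]).round(4) if m.sum() else 0,"flange",np.median(q[f][:,2]).round(4) if f.sum() else 0)
img=load("s13")[0]; cv2.imwrite("pics/s13c.png",cv2.resize(img[110:220,250:350],None,fx=5.4,fy=5.4,interpolation=2)[:,:,::-1])
print(manip.get_state()["t"],manip.get_state()["force"])
E
```

```text
t: 20.75
eef_pos: [0.5859, 0.0911, 0.1384]
ee_rot: [0.699, 0.666, 0.178, 0.188]
force: [-0.6, 0.1, -0.1]
gripper_width: 0.0701
t: 21.38
eef_pos: [0.5238, 0.0938, 0.2411]
ee_rot: [0.7, 0.667, 0.176, 0.186]
force: [0.3, -0.3, 0.3]
gripper_width: 0.0943
t: 21.75
eef_pos: [0.5049, 0.094, 0.2758]
ee_rot: [0.7, 0.667, 0.177, 0.187]
force: [0.3, -1.2, -0.5]
gripper_width: 0.094
s13 302 collar top [0.0913 0.0921 0.0929] flange 0.014
w13 1402 collar top [0.0909 0.0914 0.0919] flange 0.0132
t13 185 collar top [0.0906 0.0916 0.093 ] flange 0.0141
21.9 [-0.29512121 -0.51267866 -0.0623662 ]
```

View pics/s13c.png

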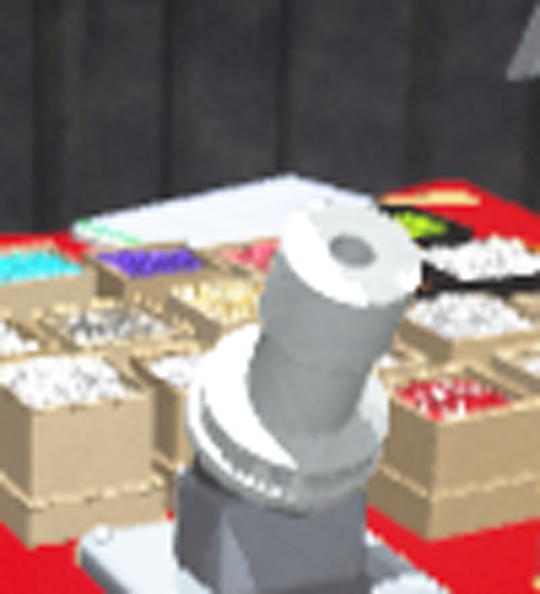

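View pics/t13.png

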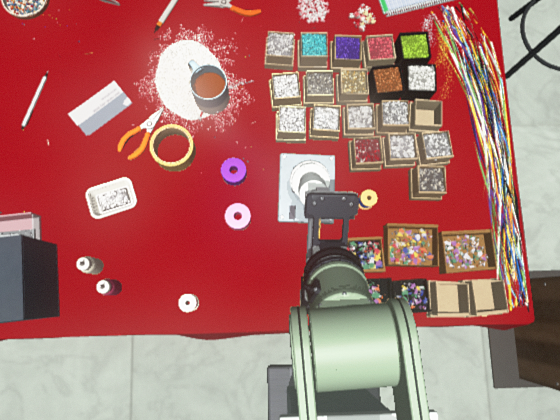

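The collar sits flush: its top is at about 92 mm against a nominal 93, with the flange at 14 against 15, which is the same roughly -1 mm camera bias. The spools at (188,303) and (368,199) and the tape at (172,146) haven't moved. I'm handing it in.

```bash
python3 -c "
from rig import manip
print(manip.hand_in())"
```

```text
the job is handed in; nothing more can be done
None
```

The winder is loaded and handed in at about 22 s. The reel is seated over the drive lugs and the collar rests on top of it, with the gripper open and well clear.

- **Reel:** I measured the lug and notch angles in the pictures and pre-turned the reel in the grip. Its notches went straight over the lugs, so it needed no turning on the spindle. Contact came at the nominal plate height, and I pressed to about 22 N.
- **Collar:** I threaded it on with one 0.7 mm sideways correction. It touched the reel at the expected height, and I pressed to about 15 N before letting go.
- **Last checks:** In all three cameras the collar top was at 91–92 mm along the spindle (nominal 93) and the reel's flange top at 13–14 mm (nominal 15). A reel resting on the lugs would read 7 mm higher. The spools, tape roll, and pink and purple look-alikes were at the same pixels as at the start.
- **Disagreements:**
  - The depth readings came out about 1–2 mm low throughout.
  - The top and wrist cameras differed by about 3 mm in y on the parts. I used a point between them for the reel and the wrist camera for the collar; both grasps came out centred.

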